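# Put the load weights back on their rail in order of size

### The job

The polishing run is over: put the four loose knob weights back on the aluminium rail, each upright on its own felt spot, so that the whole set runs in order of size from the largest, which is already home at one end, down to the smallest at the other. Leave the largest where it stands, and do not knock over the little dropper bottle that stands among the weights.

Things in the scene. Friction and masses are not known exactly. Their poses are not given: they have to be found in the camera images.
- weight_36_mid (a point): pale-brass knob weight (second largest of the set), standing loose on the bench: 36 mm diameter, 46 mm tall, round, cylindrical body below, waist and knob above; its sides may be gripped right down to the foot. The point is its centre, half-way up (23 mm above its foot); z is its upright axis, yaw is of no account
- weight_28_mid (a point): grey steel knob weight (third), standing loose on the bench: 28 mm diameter, 40 mm tall, round, cylindrical body below, waist and knob above; its sides may be gripped right down to the foot. The point is its centre, half-way up (20 mm above its foot); z is its upright axis, yaw is of no account
- weight_22_mid (a point): brass knob weight (fourth), standing loose on the bench: 22 mm diameter, 36 mm tall, round, cylindrical body below, waist and knob above; its sides may be gripped right down to the foot. The point is its centre, half-way up (18 mm above its foot); z is its upright axis, yaw is of no account
- weight_16_mid (a point): grey steel knob weight (smallest), standing loose on the bench: 16 mm diameter, 32 mm tall, round, cylindrical body below, waist and knob above; its sides may be gripped right down to the foot. The point is its centre, half-way up (16 mm above its foot); z is its upright axis, yaw is of no account
- weight_44_mid (a point): the largest knob weight, grey steel, 44 mm diameter, 52 mm tall, loose, already standing on the felt spot at one end of the rail, the left or the right one. The point is its centre, 26 mm above its foot
- spot_left: blue felt spot, second from the left end of the rail as the robot sees it, 40 mm diameter, 1.5 mm thick. Origin: centre of its underside; x across the rail (away from the robot), y along the row (to the left). The rail is a straight aluminium channel fixed to the bench, 264 x 70 mm, with five such spots in one row 50 mm apart, the outer two near its ends; it may lie 0.2 rad askew
- spot_mid: blue felt spot in the middle of the row, 40 mm diameter, 1.5 mm thick. Origin: centre of its underside; x across the rail (away from the robot), y along the row (to the left). Spot tops are 9.5 mm above the bench. A lip 5 mm wide along each long side of the rail rises 3 mm above the spots (60 mm free between the lips)
- spot_right: blue felt spot, second from the right end of the rail, 40 mm diameter, 1.5 mm thick. Origin: centre of its underside; x across the rail (away from the robot), y along the row (to the left). Black end caps close the rail 26 mm beyond the centres of the end spots, 3.5 mm higher than the spots
- spot_far: blue felt spot at the empty end of the rail, left or right, the one away from the 44 mm weight, 40 mm diameter, 1.5 mm thick. Origin: centre of its underside; x across the rail (away from the robot), y along the row (to the left). A machine 0.38 m high covers the bench from 80 mm right of the robot's middle line leftwards
- dropper_mid (a point): small amber dropper bottle with a white cap, 30 mm diameter, 92 mm tall, light, standing loose among the weights; a bystander. The point is half-way up, 46 mm above the bench
Not all that is in view belongs to the job. Leave any turquoise look-alike of the part that bears weight_36_mid alone. Leave any red look-alike of the part that bears weight_22_mid alone.

How it is judged:
At the end, for the whole second after the job is handed in: The 36, 28, 22 and 16 mm weights stand in this order on the four spots from the 44 mm weight to the far end, upright, released and at rest, each within 12 mm of the centre of its spot; the 44 mm weight is upright within 12 mm of where it stood; the dropper bottle is not knocked over (horizontal distance between weight_28_mid and spot_mid below 0.012 m and z of weight_28_mid in the frame of spot_mid between 0.0175 and 0.0245 m and angle between each of weight_28_mid, weight_16_mid, weight_44_mid's own z axis and vertical below 0.12 rad and horizontal distance between weight_16_mid and spot_far below 0.012 m and z of weight_16_mid in the frame of spot_far between 0.0135 and 0.0205 m and ((horizontal distance between weight_44_mid and spot_left below 0.075 m and horizontal distance between weight_36_mid and spot_left below 0.012 m and z of weight_36_mid in the frame of spot_left between 0.0205 and 0.0275 m and angle between each of weight_36_mid, weight_22_mid's own z axis and vertical below 0.12 rad and horizontal distance between weight_22_mid and spot_right below 0.012 m and z of weight_22_mid in the frame of spot_right between 0.0155 and 0.0225 m) or (horizontal distance between weight_44_mid and spot_right below 0.075 m and horizontal distance between weight_36_mid and spot_right below 0.012 m and z of weight_36_mid in the frame of spot_right between 0.0205 and 0.0275 m and angle between each of weight_36_mid, weight_22_mid's own z axis and vertical below 0.12 rad and horizontal distance between weight_22_mid and spot_left below 0.012 m and z of weight_22_mid in the frame of spot_left between 0.0155 and 0.0225 m)) and distance of weight_44_mid from where it was at the start of the episode below 0.012 m and angle between dropper_mid's own z axis and vertical below 0.5 rad and linear speed of each of weight_36, weight_28, weight_22, weight_16, weight_44 below 0.02 m/s); the robot touches nothing.
It fails at once if the largest weight was pushed off its place (distance of weight_44_mid from where it was at the start of the episode above 0.02 m).
It fails at once if the dropper bottle was knocked over (angle between dropper_mid's own z axis and vertical above 0.8 rad).
It also fails if it takes over 99 s, if anything falls off the work surface, if the arm or the gripper's body presses on something with over 40 N, if the wrist force passes 120 N, or if a joint passes its speed limit or range.

### The arm

A 6-joint arm with a two-finger parallel gripper is mounted at the origin on a cart in front of the work surface, level with it; the furniture and walls round the work are solid. World frame = base frame: x ahead of the robot, y to its left, z up, the work surface at z = 0. Lengths are in m, angles in rad, forces in N, time in s.
With the tool pointing down it reaches from about 0.25 to 0.725 m from the base axis. Payload 4 kg.
Tool frame: the origin (TCP) lies midway between the tips of the shut fingers; the grasp point (between the pads) lies 19 mm behind it; z points along the fingers, y is the line along which they close (so a half turn about z gives the same grasp; the last joint's range is limited). The gripper opens to 85 mm and grips with 20 to 120 N. Pads are 22 mm wide; open, the fingers measure 114 mm over their backs; the gripper's body (76 mm by 85 mm) begins 54 mm behind the grasp point. The pads swing forward as they close: fully open they stand 13 mm farther back than shut.
Start: joints at [-1.166, 0.241, 0.005, 1.335, 0, 1.571], TCP at [0.197, -0.46, 0.231] pointing down, gripper open.
Joint ranges: [-2.72, 2.72], [-1.05, 1.87], [-1.09, 1.28], [-1.99, 2.15], [-1.42, 1.44], [-3.14, 3.14]. Speed limits (rad/s): [2.79, 2.79, 3.14, 3.14, 3.14, 3.14].

### API

Orientations are given as a unit quaternion [x, y, z, w].
In Python, from workcell import bot gives the robot as it stands. The module is installed in compiled form; this text tells all that it offers.
- The arm moves only by the tool jog_arm, never from a script. Its argument "deltas" is a list of rows, each an object with "fingers": the opening, from 0 (shut) to 1 (fully open); "delta_pos": the shift along the tool's x, y, z normalised to -1 to 1, where 1 is 300 mm, a list of three; "yaw": the turn about the tool's z normalised to -1 to 1, where 1 is pi/4 rad. A call has 1 to 12 rows; each row is the pose to reach, as a shift and turn from the pose commanded when the call began, along the tool's axes at that moment; what a row does not reach only later rows make up. A row lasts 1/10 s, in which the tool goes at most 50 mm and 8.59 degrees, less where a joint would pass 70% of its speed; a pose out of reach is approached as far as the arm can. A call with a number of a shift or a turn outside -1 to 1 is refused whole. A call with a gripper value outside its range is refused whole. The fingers move at their own pace and stop on an object; the grip force is fixed at half the most. Time passes only in rows, so rows that repeat a pose let the fingers close. It gives the time, the measured TCP pose, the force, the opening and the grip force at its end, in the units of the state.
- bot.get_obs(): the state, without advancing time (a new reading comes with each control period).
- bot.camera(name): name is "side" or "top" or "wrist"; returns a dict with "image" (384x512x3 uint8, red, green, blue), "range_z" (384x512 float32, m along the optical axis (not along the pixel's ray), 0 where there is no reading), "fx", "fy", "cx", "cy" (pixels), "rvec" (rotation vector, rad) and "tvec" (3), from world to camera coordinates, as OpenCV has them. Camera axes: x right, y down, z forward; pixel columns grow to the right and rows downward; lengths in m; the calibration is good to about 2 mm. A picture is of the moment at which its call begins.
- bot.job_done(): hands the job in; it is judged then, once.
The state is a dict: "clock": time; "joint_pos": joint angles; "joint_vel": joint speeds; "tau": joint torques, N m; "eef_pos": TCP position; "tool_rot": TCP orientation; "ft_force": force on the tool from outside, world axes, zero at the start; "ft_torque": the same for the moment, N m; "grip_width": finger opening in m; "grasp_force": force on a finger pad.
Only numpy, scipy, OpenCV 4.12 (cv2) and the standard library are available. Lean on these libraries where they do the work, as an engineer would, in place of code of your own. Each camera call takes 0.05 s, during which the arm holds its last target. There are 200 camera calls.

## Working session

There is one attempt and no reset: what is moved stays moved. The work goes in short steps, Python scripts to look and compute and a tool call to move; the robot and the scene stay as the last step left them, time stands still between calls to the robot, and variables do not carry over. Pictures are saved under pics/ and viewed, at most 14 in all, crops included, and the job is handed in when it is done.

Besides the shell and the picture viewer there is one more tool, called after "Call:" as name([rows], argument=value, ...), one row to a line, values as JSON. jog_arm: Moves the arm, as the interface text tells. Scaled input: -1 to 1 covers 300 mm each way for a shift and pi/4 rad each way for a turn. Its arguments: {"type":"object","properties":{"deltas":{"type":"array","items":{"type":"object","properties":{"fingers":{"type":"number"},"delta_pos":{"type":"array","items":{"type":"number"}},"yaw":{"type":"number"}}}}},"required":["deltas"]}

```bash
mkdir -p pics
cat > h.py <<'E'
import numpy as np, cv2
from workcell import bot
def cam(n):
    c=bot.camera(n); c['R']=cv2.Rodrigues(np.array(c['rvec'],float))[0]; c['t']=np.array(c['tvec'],float).ravel(); return c
def save(c,f): cv2.imwrite('pics/'+f,c['image'][:,:,::-1])
def cloud(c):
    z=c['range_z'].astype(float); v,u=np.mgrid[:z.shape[0],:z.shape[1]]
    P=np.stack([(u-c['cx'])/c['fx']*z,(v-c['cy'])/c['fy']*z,z],-1)
    W=(P-c['t'])@c['R']; W[z==0]=np.nan; return W
def ray(c,u,v,h):
    d=c['R'].T@np.array([(u-c['cx'])/c['fx'],(v-c['cy'])/c['fy'],1]); o=-c['R'].T@c['t']
    return o+d*(h-o[2])/d[2]
E
python3 - <<'E'
from h import *
o=bot.get_obs()
print({k:np.round(v,3) for k,v in o.items()})
for n in ['top','side','wrist']:
    c=cam(n); save(c,n+'0.png'); print(n,np.round(-c['R'].T@c['t'],3),c['fx'],np.round(c['R'],2).tolist())
E
```

```text
{'clock': np.float64(0.0), 'joint_pos': array([-1.166,  0.241,  0.004,  1.335,  0.   ,  1.571]), 'joint_vel': array([-0.   ,  0.   ,  0.001, -0.   ,  0.   ,  0.   ]), 'tau': array([-1.0000e-03, -3.7232e+01,  2.5241e+01,  1.7000e-02, -0.0000e+00,
       -0.0000e+00]), 'eef_pos': array([ 0.197, -0.459,  0.23 ]), 'tool_rot': array([ 0.98 ,  0.201, -0.   , -0.001]), 'ft_force': array([-0.696, -0.313, -0.342]), 'ft_torque': array([-0.035,  0.008,  0.013]), 'grasp_force': np.float64(0.0), 'grip_width': np.float64(0.085)}
top [ 0.5   -0.273  0.898] 383.2991516795411 [[0.01, -1.0, -0.02], [-1.0, -0.01, -0.08], [0.08, 0.02, -1.0]]
side [ 0.488 -0.896  0.603] 468.63541680534126 [[0.99, -0.13, -0.01], [-0.09, -0.65, -0.76], [0.1, 0.75, -0.65]]
wrist [ 0.258 -0.432  0.373] 344.5668899710878 [[0.39, -0.92, -0.0], [-0.89, -0.38, 0.27], [-0.25, -0.1, -0.96]]
```

View pics/top0.png

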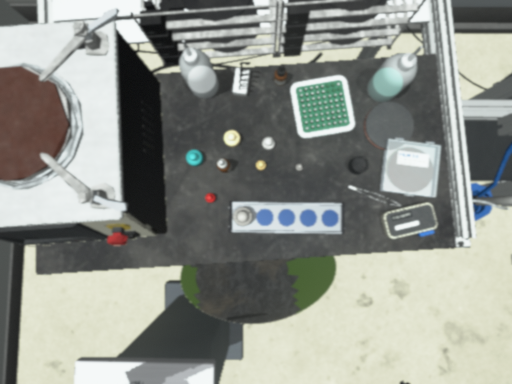

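View pics/side0.png

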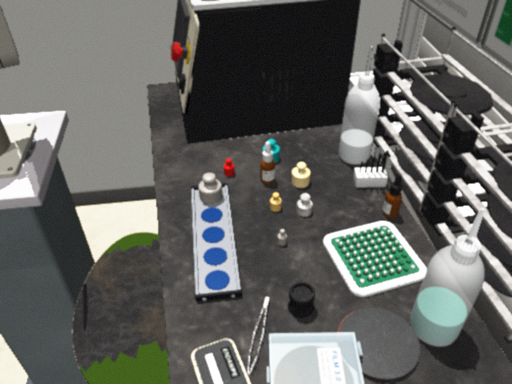

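Top view: the 44 stands at the left end (243,215), free spots at u=265, 287, 309, 331 (v≈217). The 36 is at (232,137), 28 at (268,143), 22 at (261,165), 16 at (299,167) and the dropper at (224,165). The side view agrees; the turquoise and red look-alikes are left alone.

Run:
```python
from h import *
cs={n:cam(n) for n in('top','side')}
for n,c in cs.items():
    hsv=cv2.cvtColor(c['image'],cv2.COLOR_RGB2HSV)
    m=cv2.inRange(hsv,(100,110,60),(125,255,255))
    k,_,st,ce=cv2.connectedComponentsWithStats(m)
    print(n,[(np.round(ray(c,*ce[i],.0095),4).tolist(),int(st[i,4])) for i in range(1,k) if st[i,4]>60])
W={n:cloud(c) for n,c in cs.items()}
c=cs['top']
for nm,(u,v),h in [('44',(243,215),.0615),('36',(232,137),.046),('28',(268,143),.04),('22',(261,165),.036),('16',(299,167),.032),('drop',(224,165),.092),('red',(210,198),.036),('turq',(195,157),.046)]:
    p=ray(c,u,v,h); r=[]
    for n in W:
        w=W[n].reshape(-1,3); s=w[(np.hypot(*(w[:,:2]-p[:2]).T)<.03)&(w[:,2]>h-.012)&(w[:,2]<h+.012)]
        r.append((len(s),np.round(np.r_[s.mean(0),s[:,2].max()],3).tolist() if len(s) else 0))
    print(nm,p.round(3),r)
```

```text
top [([0.5815, -0.7942, 0.0095], 452), ([0.5041, -0.7663, 0.0095], 163), ([0.4839, -0.2713, 0.0095], 165), ([0.4838, -0.3215, 0.0095], 163), ([0.4839, -0.3714, 0.0095], 164), ([0.4837, -0.4212, 0.0095], 169)]
side [([0.4838, -0.2725, 0.0095], 238), ([0.4838, -0.3231, 0.0095], 264), ([0.4836, -0.3731, 0.0095], 310), ([0.4834, -0.4233, 0.0095], 354)]
44 [ 0.488 -0.225  0.062] [(111, [0.486, -0.223, 0.059, 0.063]), (122, [0.486, -0.227, 0.06, 0.065])]
36 [ 0.663 -0.197  0.046] [(51, [0.665, -0.195, 0.044, 0.048]), (64, [0.665, -0.198, 0.044, 0.048])]
28 [ 0.651 -0.278  0.04 ] [(52, [0.655, -0.279, 0.039, 0.043]), (71, [0.655, -0.283, 0.039, 0.044])]
22 [ 0.601 -0.263  0.036] [(23, [0.604, -0.262, 0.035, 0.039]), (51, [0.604, -0.265, 0.032, 0.039])]
16 [ 0.598 -0.349  0.032] [(21, [0.6, -0.35, 0.027, 0.035]), (44, [0.6, -0.353, 0.026, 0.033])]
drop [ 0.594 -0.185  0.092] [(22, [0.6, -0.178, 0.089, 0.095]), (42, [0.601, -0.181, 0.088, 0.095])]
red [ 0.525 -0.149  0.036] [(24, [0.527, -0.147, 0.034, 0.039]), (42, [0.528, -0.149, 0.032, 0.037])]
turq [ 0.617 -0.114  0.046] [(50, [0.619, -0.109, 0.044, 0.049]), (41, [0.621, -0.112, 0.044, 0.048])]
```

Call:
jog_arm([
  {"delta_pos":[0.15,0,0],"yaw":0.15,"fingers":0.55},
  {"delta_pos":[0.3,0,0.05],"yaw":0.3,"fingers":0.55},
  {"delta_pos":[0.45,0,0.1],"yaw":0.45,"fingers":0.55},
  {"delta_pos":[0.6,0,0.15],"yaw":0.516,"fingers":0.55},
  {"delta_pos":[0.75,0,0.2],"yaw":0.516,"fingers":0.55},
  {"delta_pos":[0.85,0.03,0.2],"yaw":0.516,"fingers":0.55},
  {"delta_pos":[0.9,0.05,0.2],"yaw":0.516,"fingers":0.55},
  {"delta_pos":[0.9,0.05,0.2],"yaw":0.516,"fingers":0.55},
  {"delta_pos":[0.9,0.05,0.2],"yaw":0.516,"fingers":0.55},
])

```text
clock: 1.15
eef_pos: [0.4507, -0.3668, 0.1708]
tool_rot: [1.0, 0.0, -0.001, -0.0]
ft_force: [0.2, 0.5, -0.2]
grip_width: 0.0469
grasp_force: 0.0
```

Call:
jog_arm([
  {"delta_pos":[0.15,-0.06,0.03],"fingers":0.55},
  {"delta_pos":[0.3,-0.13,0.08],"fingers":0.55},
  {"delta_pos":[0.45,-0.19,0.14],"fingers":0.55},
  {"delta_pos":[0.58,-0.25,0.2],"fingers":0.55},
  {"delta_pos":[0.65,-0.28,0.235],"fingers":0.55},
  {"delta_pos":[0.681,-0.286,0.235],"fingers":0.55},
  {"delta_pos":[0.681,-0.286,0.235],"fingers":0.55},
  {"delta_pos":[0.681,-0.286,0.235],"fingers":0.55},
])

```text
invalid input at $.deltas[0]: expected keys fingers, delta_pos, yaw
```

Run:
```python
from h import *
c=cam('wrist');s=cam('side')
cv2.imwrite('pics/w1.png',cv2.resize(np.hstack([c['image'],s['image']])[:,:,::-1],(800,300)))
W=cloud(c)
for nm,p,h in [('28',(.655,-.281),.04),('22',(.604,-.264),.036),('36',(.665,-.197),.046),('drop',(.6,-.18),.092)]:
    w=W.reshape(-1,3); s_=w[(np.hypot(*(w[:,:2]-p).T)<.025)&(w[:,2]>h-.012)&(w[:,2]<h+.01)]
    print(nm,len(s_),s_.mean(0).round(4) if len(s_) else 0, s_.min(0).round(3) if len(s_) else 0, s_.max(0).round(3) if len(s_) else 0)
w=cloud(cam('top')).reshape(-1,3); m=(w[:,1]>-.14)&(w[:,1]<0)&(w[:,2]>.2)&(w[:,0]<.7)&(w[:,0]>.3); print('machine',np.percentile(w[m],[1,5,95,99],axis=0).round(3))
```

```text
28 0 0 0 0
22 0 0 0 0
36 0 0 0 0
drop 0 0 0 0
machine [[ 0.444 -0.069  0.202]
 [ 0.474 -0.047  0.211]
 [ 0.686 -0.003  0.362]
 [ 0.697 -0.001  0.372]]
```

View pics/w1.png

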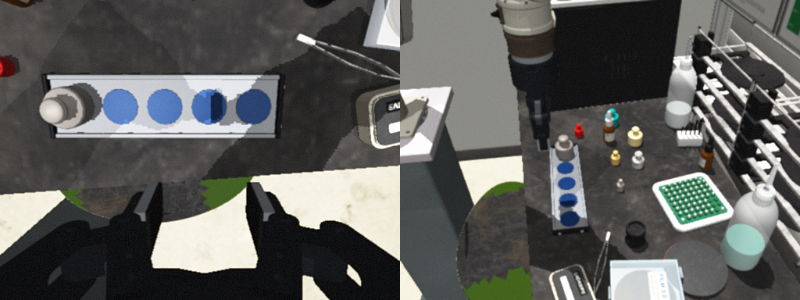

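The move was refused (yaw is required in each row). The picture shows the rail with four free spots ahead of the fingers, and the arm well clear of the machine.

Call:
jog_arm([
  {"delta_pos":[0.15,-0.06,0.03],"yaw":0,"fingers":0.55},
  {"delta_pos":[0.3,-0.13,0.08],"yaw":0,"fingers":0.55},
  {"delta_pos":[0.45,-0.19,0.14],"yaw":0,"fingers":0.55},
  {"delta_pos":[0.58,-0.25,0.2],"yaw":0,"fingers":0.55},
  {"delta_pos":[0.65,-0.28,0.235],"yaw":0,"fingers":0.55},
  {"delta_pos":[0.681,-0.286,0.235],"yaw":0,"fingers":0.55},
  {"delta_pos":[0.681,-0.286,0.235],"yaw":0,"fingers":0.55},
  {"delta_pos":[0.681,-0.286,0.235],"yaw":0,"fingers":0.55},
])

```text
clock: 2.1
eef_pos: [0.6546, -0.2821, 0.1011]
tool_rot: [1.0, -0.001, -0.0, 0.0]
ft_force: [-0.9, 0.9, 0.5]
grip_width: 0.047
grasp_force: 0.0
```

Run:
```python
from h import *
c=cam('wrist');s=cam('side')
cv2.imwrite('pics/w2.png',cv2.resize(np.hstack([c['image'],s['image']])[:,:,::-1],(800,300)))
W=cloud(c)
for nm,p,h in [('28',(.655,-.281),.04),('36',(.665,-.197),.046)]:
    w=W.reshape(-1,3); s_=w[(np.hypot(*(w[:,:2]-p).T)<.025)&(w[:,2]>h-.012)&(w[:,2]<h+.01)]
    print(nm,len(s_),s_.mean(0).round(4) if len(s_) else 0, s_.min(0).round(3) if len(s_) else 0, s_.max(0).round(3) if len(s_) else 0)
# arm half-width around vertical plane: points above z .15
o=bot.get_obs(); print(o['joint_pos'].round(3)); a=o['joint_pos'][0]
for n in('top','side'):
    w=cloud(cam(n)).reshape(-1,3); r=w[:,0]*np.cos(a)+w[:,1]*np.sin(a); l=-w[:,0]*np.sin(a)+w[:,1]*np.cos(a)
    for r0 in np.arange(.3,.75,.05):
        m=(abs(r-r0)<.025)&(abs(l)<.09)&(w[:,2]>.14)
        if m.sum()>5: print(n,r0.round(2),m.sum(),l[m].min().round(3),l[m].max().round(3),w[m,2].min().round(3),w[m,2].max().round(3))
```

```text
28 648 [ 0.6547 -0.278   0.0386] [ 0.644 -0.286  0.032] [ 0.663 -0.269  0.042]
36 743 [ 0.6649 -0.1947  0.0443] [ 0.655 -0.203  0.038] [ 0.673 -0.184  0.047]
[-0.407  0.742  0.47   1.298 -0.     2.736]
top 0.4 4055 -0.053 0.09 0.575 0.632
top 0.45 11022 -0.055 0.056 0.559 0.626
top 0.5 9445 -0.055 0.056 0.564 0.612
top 0.55 7872 -0.054 0.055 0.532 0.599
top 0.6 6124 -0.051 0.049 0.545 0.587
top 0.65 4965 -0.044 0.044 0.48 0.573
top 0.7 4937 -0.06 0.044 0.146 0.56
side 0.65 17 -0.043 -0.019 0.368 0.398
side 0.7 4187 -0.056 0.048 0.141 0.401
```

View pics/w2.png

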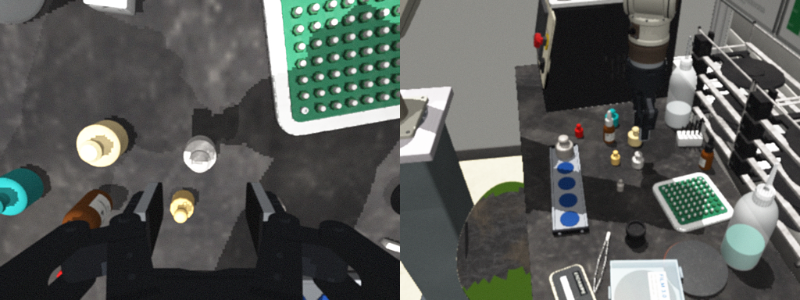

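Forearm stays above 0.5 m, so the machine is no hindrance. Wrist view: the 28 mm weight (200,152) sits centred between the fingers, 22 at (181,207), 36 at (102,143). Descend and grip.

Call:
jog_arm([
  {"delta_pos":[0,0.0,0.1],"yaw":0,"fingers":0.55},
  {"delta_pos":[0,-0.004,0.2],"yaw":0,"fingers":0.55},
  {"delta_pos":[0,-0.004,0.27],"yaw":0,"fingers":0.55},
  {"delta_pos":[0,-0.004,0.31],"yaw":0,"fingers":0.55},
  {"delta_pos":[0,-0.004,0.323],"yaw":0,"fingers":0.55},
  {"delta_pos":[0,-0.004,0.323],"yaw":0,"fingers":0.55},
  {"delta_pos":[0,-0.004,0.323],"yaw":0,"fingers":0.0},
  {"delta_pos":[0,-0.004,0.323],"yaw":0,"fingers":0.0},
  {"delta_pos":[0,-0.004,0.323],"yaw":0,"fingers":0.0},
  {"delta_pos":[0,-0.004,0.323],"yaw":0,"fingers":0.0},
  {"delta_pos":[0,-0.004,0.323],"yaw":0,"fingers":0.0},
])

```text
clock: 3.4
eef_pos: [0.6567, -0.2808, 0.0061]
tool_rot: [1.0, -0.0, 0.002, 0.001]
ft_force: [-0.5, -0.8, 6.6]
grip_width: 0.0251
grasp_force: 59.7
```

Call:
jog_arm([
  {"delta_pos":[0,0,-0.03],"yaw":0,"fingers":0.0},
  {"delta_pos":[0,0,-0.1],"yaw":0,"fingers":0.0},
  {"delta_pos":[0,0,-0.2],"yaw":0,"fingers":0.0},
  {"delta_pos":[-0.03,0,-0.27],"yaw":0,"fingers":0.0},
  {"delta_pos":[-0.05,0,-0.27],"yaw":0,"fingers":0.0},
  {"delta_pos":[-0.05,0,-0.27],"yaw":0,"fingers":0.0},
  {"delta_pos":[-0.05,0,-0.27],"yaw":0,"fingers":0.0},
])

```text
clock: 4.1
eef_pos: [0.6391, -0.2796, 0.083]
tool_rot: [1.0, -0.0, -0.001, -0.001]
ft_force: [0.9, 0.1, -2.1]
grip_width: 0.0252
grasp_force: 59.2
```

Run:
```python
from h import *
c=cam('wrist');s=cam('side')
a=s['image'][60:240,160:400]
cv2.imwrite('pics/w3.png',np.hstack([cv2.resize(c['image'][140:],(400,300)),cv2.resize(a,(400,300))])[:,:,::-1])
```

```text
(no output)
```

View pics/w3.png

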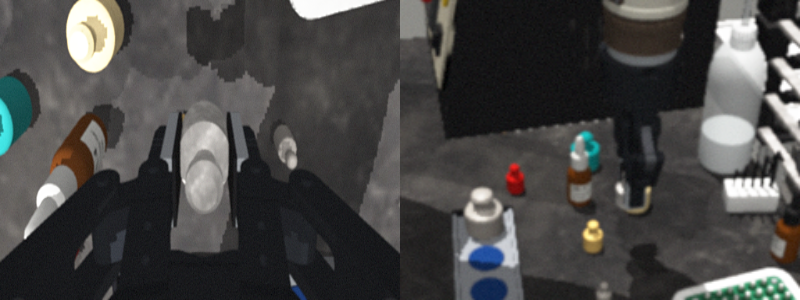

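Held upright between the pads (206,160 in the left crop). Carry to spot_mid with a quarter turn.

Call:
jog_arm([
  {"delta_pos":[-0.04,0.01,-0.02],"yaw":-0.15,"fingers":0.0},
  {"delta_pos":[-0.12,0.03,-0.04],"yaw":-0.3,"fingers":0.0},
  {"delta_pos":[-0.22,0.06,-0.04],"yaw":-0.45,"fingers":0.0},
  {"delta_pos":[-0.32,0.09,-0.04],"yaw":-0.6,"fingers":0.0},
  {"delta_pos":[-0.42,0.12,-0.04],"yaw":-0.75,"fingers":0.0},
  {"delta_pos":[-0.49,0.135,-0.04],"yaw":-0.9,"fingers":0.0},
  {"delta_pos":[-0.518,0.142,-0.04],"yaw":-1,"fingers":0.0},
  {"delta_pos":[-0.518,0.142,-0.04],"yaw":-1,"fingers":0.0},
])

```text
clock: 5.0
eef_pos: [0.4832, -0.3227, 0.096]
tool_rot: [0.924, 0.382, -0.001, -0.001]
ft_force: [-0.1, -0.6, -1.3]
grip_width: 0.0249
grasp_force: 59.2
```

Call:
jog_arm([
  {"delta_pos":[0,0,0],"yaw":-0.15,"fingers":0.0},
  {"delta_pos":[0,0,0],"yaw":-0.3,"fingers":0.0},
  {"delta_pos":[0,0,0],"yaw":-0.45,"fingers":0.0},
  {"delta_pos":[0,0,0.02],"yaw":-0.6,"fingers":0.0},
  {"delta_pos":[0,0,0.04],"yaw":-0.75,"fingers":0.0},
  {"delta_pos":[0,0,0.06],"yaw":-0.9,"fingers":0.0},
  {"delta_pos":[0,0,0.06],"yaw":-1,"fingers":0.0},
  {"delta_pos":[0,0,0.06],"yaw":-1,"fingers":0.0},
  {"delta_pos":[0,0,0.06],"yaw":-1,"fingers":0.0},
])

```text
clock: 5.9
eef_pos: [0.4855, -0.3224, 0.0785]
tool_rot: [0.708, 0.706, 0.0, -0.0]
ft_force: [0.2, -0.0, -1.0]
grip_width: 0.0253
grasp_force: 59.2
```

Run:
```python
from h import *
o=bot.get_obs(); p=o['eef_pos']; print(p,o['grip_width'])
for n in('wrist','side'):
    w=cloud(cam(n)).reshape(-1,3)
    z0=p[2]-.006
    m=(np.hypot(*(w[:,:2]-p[:2]).T)<.02)&(w[:,2]>z0+.033)&(w[:,2]<z0+.045)
    print(n,m.sum(),np.median(w[m],0).round(4) if m.any() else '', w[m].min(0).round(3),w[m].max(0).round(3))
```

```text
[ 0.48550629 -0.32240058  0.07845314] 0.025285035700383682
wrist 3244 [ 0.485  -0.3204  0.1118] [ 0.469 -0.334  0.105] [ 0.502 -0.31   0.117]
side 126 [ 0.4864 -0.3308  0.1122] [ 0.47  -0.336  0.106] [ 0.502 -0.313  0.117]
```

Call:
jog_arm([
  {"delta_pos":[0,-0.005,0.06],"yaw":0,"fingers":0.0},
  {"delta_pos":[0,-0.005,0.12],"yaw":0,"fingers":0.0},
  {"delta_pos":[0,-0.005,0.17],"yaw":0,"fingers":0.0},
  {"delta_pos":[0,-0.005,0.19],"yaw":0,"fingers":0.0},
  {"delta_pos":[0,-0.005,0.202],"yaw":0,"fingers":0.0},
  {"delta_pos":[0,-0.005,0.208],"yaw":0,"fingers":0.0},
  {"delta_pos":[0,-0.005,0.208],"yaw":0,"fingers":0.0},
  {"delta_pos":[0,-0.005,0.208],"yaw":0,"fingers":0.0},
])

```text
clock: 6.8
eef_pos: [0.4839, -0.323, 0.0173]
tool_rot: [0.707, 0.707, 0.0, 0.001]
ft_force: [0.9, -0.4, -0.4]
grip_width: 0.0254
grasp_force: 59.2
```

Call:
jog_arm([
  {"delta_pos":[0,0,0.003],"yaw":0,"fingers":0.0},
  {"delta_pos":[0,0,0.005],"yaw":0,"fingers":0.0},
  {"delta_pos":[0,0,0.005],"yaw":0,"fingers":0.0},
])

```text
clock: 7.1
eef_pos: [0.4838, -0.3229, 0.0156]
tool_rot: [0.707, 0.707, 0.0, 0.001]
ft_force: [-0.6, -0.3, 1.6]
grip_width: 0.0251
grasp_force: 59.4
```

Call:
jog_arm([
  {"delta_pos":[0,0,0.003],"yaw":0,"fingers":0.36},
  {"delta_pos":[0,0,0.003],"yaw":0,"fingers":0.4},
  {"delta_pos":[0,0,0.003],"yaw":0,"fingers":0.47},
  {"delta_pos":[0,0,0.003],"yaw":0,"fingers":0.47},
  {"delta_pos":[0,0,-0.03],"yaw":0,"fingers":0.47},
  {"delta_pos":[0,0,-0.1],"yaw":0,"fingers":0.47},
  {"delta_pos":[0,0,-0.2],"yaw":0,"fingers":0.47},
  {"delta_pos":[0,0,-0.3],"yaw":0,"fingers":0.47},
  {"delta_pos":[0,0,-0.32],"yaw":0.1,"fingers":0.47},
  {"delta_pos":[0,0,-0.32],"yaw":0.1,"fingers":0.47},
])

```text
clock: 8.1
eef_pos: [0.4848, -0.3236, 0.1138]
tool_rot: [0.734, 0.679, 0.001, 0.002]
ft_force: [-0.2, -0.5, -1.0]
grip_width: 0.0403
grasp_force: 0.0
```

```bash
cat >> h.py <<'E'
def chk(p,h,n='wrist',c=None):
    c=c or cam(n); w=cloud(c).reshape(-1,3)
    m=(np.hypot(*(w[:,:2]-p).T)<.022)&(w[:,2]>h-.008)&(w[:,2]<h+.008); s=w[m]
    print(n,p,m.sum(),(s[:,:2].min(0)/2+s[:,:2].max(0)/2).round(4),s[:,2].max().round(3)) if m.any() else print(n,p,0)
E
python3 - <<'E'
from h import *
c=cam('wrist'); save(c,'w4.png')
chk((.484,-.322),.0495,c=c)
for n in('wrist','top'): chk((.604,-.264),.036,n); chk((.665,-.197),.046,n)
E
```

```text
wrist (0.484, -0.322) 628 [ 0.4833 -0.3246] 0.051
wrist (0.604, -0.264) 368 [ 0.6017 -0.2608] 0.037
wrist (0.665, -0.197) 0
top (0.604, -0.264) 23 [ 0.6036 -0.2624] 0.038
top (0.665, -0.197) 51 [ 0.6645 -0.195 ] 0.049
```

View pics/w4.png

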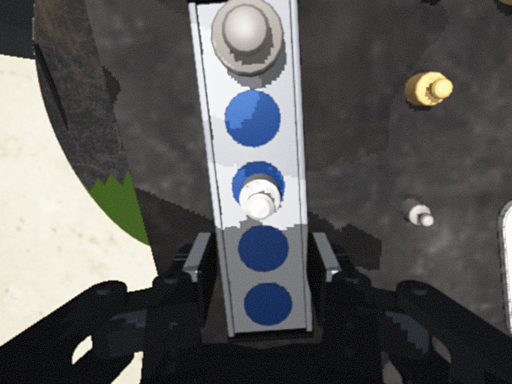

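The 28 stands on spot_mid (261,200), upright and about 2 mm off. Next the 22.

Call:
jog_arm([
  {"delta_pos":[0.06,0.1,0],"yaw":0.15,"fingers":0.47},
  {"delta_pos":[0.12,0.2,0.03],"yaw":0.35,"fingers":0.47},
  {"delta_pos":[0.18,0.3,0.08],"yaw":0.53,"fingers":0.47},
  {"delta_pos":[0.22,0.36,0.12],"yaw":0.72,"fingers":0.47},
  {"delta_pos":[0.232,0.376,0.16],"yaw":0.9,"fingers":0.47},
  {"delta_pos":[0.232,0.376,0.18],"yaw":0.9,"fingers":0.47},
  {"delta_pos":[0.232,0.376,0.18],"yaw":0.9,"fingers":0.47},
  {"delta_pos":[0.232,0.376,0.18],"yaw":0.9,"fingers":0.47},
])

```text
clock: 9.15
eef_pos: [0.6006, -0.2626, 0.0569]
tool_rot: [0.924, 0.383, -0.0, -0.0]
ft_force: [0.6, -0.1, 0.7]
grip_width: 0.0399
grasp_force: 0.0
```

Run:
```python
from h import *
print(bot.get_obs()['joint_pos'].round(2))
c=cam('wrist');save(c,'w5.png'); chk((.603,-.263),.036,c=c); chk((.603,-.263),.036,'side'); chk((.6,-.18),.092,'top')
```

```text
[-0.41  0.66  0.19  1.11 -0.    1.94]
wrist (0.603, -0.263) 458 [ 0.6027 -0.2605] 0.037
side (0.603, -0.263) 37 [ 0.6049 -0.2626] 0.04
top (0.6, -0.18) 0
```

View pics/w5.png

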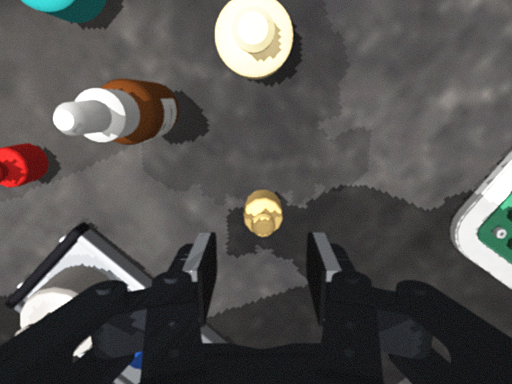

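The 22 (263,213) is centred ahead of the fingers, and the dropper is clear to the left.

Call:
jog_arm([
  {"delta_pos":[0.007,0.004,0.05],"yaw":0,"fingers":0.47},
  {"delta_pos":[0.007,0.004,0.11],"yaw":0,"fingers":0.47},
  {"delta_pos":[0.007,0.004,0.15],"yaw":0,"fingers":0.47},
  {"delta_pos":[0.007,0.004,0.175],"yaw":0,"fingers":0.47},
  {"delta_pos":[0.007,0.004,0.175],"yaw":0,"fingers":0.47},
  {"delta_pos":[0.007,0.004,0.175],"yaw":0,"fingers":0.2},
  {"delta_pos":[0.007,0.004,0.175],"yaw":0,"fingers":0},
  {"delta_pos":[0.007,0.004,0.175],"yaw":0,"fingers":0},
  {"delta_pos":[0.007,0.004,0.175],"yaw":0,"fingers":0},
  {"delta_pos":[0.007,0.004,0.175],"yaw":0,"fingers":0},
])

```text
clock: 10.3
eef_pos: [0.6042, -0.2618, 0.0052]
tool_rot: [0.924, 0.382, 0.0, 0.001]
ft_force: [0.4, -0.8, 1.9]
grip_width: 0.0194
grasp_force: 58.9
```

Call:
jog_arm([
  {"delta_pos":[0,0,-0.05],"yaw":0,"fingers":0},
  {"delta_pos":[0,0,-0.15],"yaw":0,"fingers":0},
  {"delta_pos":[-0.03,0,-0.25],"yaw":-0.1,"fingers":0},
  {"delta_pos":[-0.12,-0.005,-0.29],"yaw":-0.25,"fingers":0},
  {"delta_pos":[-0.25,-0.01,-0.29],"yaw":-0.4,"fingers":0},
  {"delta_pos":[-0.38,-0.02,-0.29],"yaw":-0.58,"fingers":0},
  {"delta_pos":[-0.48,-0.024,-0.27],"yaw":-0.75,"fingers":0},
  {"delta_pos":[-0.53,-0.024,-0.22],"yaw":-0.92,"fingers":0},
  {"delta_pos":[-0.544,-0.024,-0.18],"yaw":-1,"fingers":0},
  {"delta_pos":[-0.544,-0.024,-0.14],"yaw":-1,"fingers":0},
  {"delta_pos":[-0.544,-0.024,-0.14],"yaw":-1,"fingers":0},
  {"delta_pos":[-0.544,-0.024,-0.14],"yaw":-1,"fingers":0},
])

```text
clock: 11.5
eef_pos: [0.4836, -0.3713, 0.0467]
tool_rot: [0.707, 0.707, 0.0, -0.0]
ft_force: [0.1, 0.8, -0.4]
grip_width: 0.0194
grasp_force: 58.7
```

Call:
jog_arm([
  {"delta_pos":[-0.003,0,0.05],"yaw":0,"fingers":0},
  {"delta_pos":[-0.003,0,0.085],"yaw":0,"fingers":0},
  {"delta_pos":[-0.003,0,0.1],"yaw":0,"fingers":0},
  {"delta_pos":[-0.003,0,0.106],"yaw":0,"fingers":0},
  {"delta_pos":[-0.003,0,0.109],"yaw":0,"fingers":0},
  {"delta_pos":[-0.003,0,0.109],"yaw":0,"fingers":0},
])

```text
clock: 12.1
eef_pos: [0.4833, -0.3723, 0.0147]
tool_rot: [0.707, 0.707, 0.0, -0.0]
ft_force: [-0.7, 1.4, 3.2]
grip_width: 0.0194
grasp_force: 59.1
```

Call:
jog_arm([
  {"delta_pos":[0,0,-0.002],"yaw":0,"fingers":0.3},
  {"delta_pos":[0,0,-0.002],"yaw":0,"fingers":0.4},
  {"delta_pos":[0,0,-0.002],"yaw":0,"fingers":0.4},
  {"delta_pos":[0,0,-0.03],"yaw":0,"fingers":0.4},
  {"delta_pos":[0,0,-0.1],"yaw":0,"fingers":0.4},
  {"delta_pos":[0,0,-0.2],"yaw":0.1,"fingers":0.6},
  {"delta_pos":[0.05,0.05,-0.33],"yaw":0.28,"fingers":0.6},
  {"delta_pos":[0.13,0.13,-0.38],"yaw":0.46,"fingers":0.6},
  {"delta_pos":[0.22,0.22,-0.38],"yaw":0.64,"fingers":0.6},
  {"delta_pos":[0.3,0.3,-0.38],"yaw":0.82,"fingers":0.6},
  {"delta_pos":[0.36,0.36,-0.38],"yaw":1,"fingers":0.6},
  {"delta_pos":[0.36,0.36,-0.38],"yaw":1,"fingers":0.6},
])

```text
clock: 13.3
eef_pos: [0.5937, -0.2619, 0.1284]
tool_rot: [0.923, 0.384, 0.001, 0.0]
ft_force: [-0.8, 0.3, 0.3]
grip_width: 0.0512
grasp_force: 0.0
```

Run:
```python
from h import *
print(bot.get_obs()['eef_pos'])
c=cam('top'); chk((.484,-.372),.0455,'top',c); chk((.665,-.197),.046,'side');chk((.665,-.197),.046,'wrist');chk((.60,-.18),.092,'wrist')
chk((.484,-.372),.0455,'side')
```

```text
[ 0.59374915 -0.26191873  0.12836583]
top (0.484, -0.372) 28 [ 0.4845 -0.3736] 0.046
side (0.665, -0.197) 61 [ 0.6654 -0.1959] 0.049
wrist (0.665, -0.197) 755 [ 0.6639 -0.1933] 0.048
wrist (0.6, -0.18) 389 [ 0.5998 -0.1769] 0.094
side (0.484, -0.372) 46 [ 0.4851 -0.3744] 0.048
```

The 22 is on spot_right (~2 mm off). Now the 36, with closing direction along y to keep clear of the dropper.

Call:
jog_arm([
  {"delta_pos":[0.05,0,0],"yaw":0.15,"fingers":0.65},
  {"delta_pos":[0.12,0,0],"yaw":0.32,"fingers":0.65},
  {"delta_pos":[0.2,0.01,0],"yaw":0.5,"fingers":0.65},
  {"delta_pos":[0.27,0.01,0],"yaw":0.68,"fingers":0.65},
  {"delta_pos":[0.31,0.012,0],"yaw":0.85,"fingers":0.65},
  {"delta_pos":[0.328,0.012,0],"yaw":1,"fingers":0.65},
  {"delta_pos":[0.328,0.012,0],"yaw":1,"fingers":0.65},
  {"delta_pos":[0.328,0.012,0],"yaw":1,"fingers":0.65},
  {"delta_pos":[0.328,0.012,0],"yaw":1,"fingers":0.65},
])

```text
clock: 14.45
eef_pos: [0.6627, -0.1988, 0.1279]
tool_rot: [1.0, -0.0, -0.0, 0.0]
ft_force: [0.1, 0.5, 0.7]
grip_width: 0.0557
grasp_force: 0.0
```

Run:
```python
from h import *
print(bot.get_obs()['joint_pos'].round(2))
c=cam('wrist');s=cam('side'); chk((.665,-.195),.046,c=c)
cv2.imwrite('pics/w6.png',np.hstack([cv2.resize(c['image'],(400,300)),cv2.resize(s['image'][60:240,160:400],(400,300))])[:,:,::-1])
```

```text
[-0.29  0.68  0.43  1.32 -0.    2.85]
wrist (0.665, -0.195) 550 [ 0.6642 -0.1932] 0.048
```

View pics/w6.png

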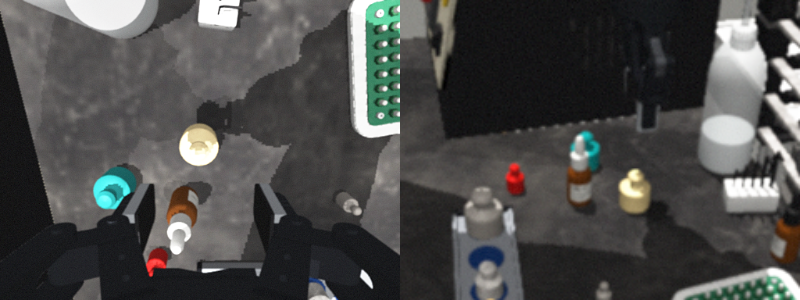

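Wrist view: the 36 at (199,145) is centred between the pads; the dropper (183,215) is behind the fingers' plane and clear.

Call:
jog_arm([
  {"delta_pos":[0.012,-0.007,0.05],"yaw":0,"fingers":0.65},
  {"delta_pos":[0.012,-0.007,0.13],"yaw":0,"fingers":0.65},
  {"delta_pos":[0.012,-0.007,0.2],"yaw":0,"fingers":0.65},
  {"delta_pos":[0.012,-0.007,0.27],"yaw":0,"fingers":0.65},
  {"delta_pos":[0.012,-0.007,0.29],"yaw":0,"fingers":0.65},
  {"delta_pos":[0.012,-0.007,0.29],"yaw":0,"fingers":0.65},
])

```text
clock: 15.15
eef_pos: [0.6657, -0.1952, 0.0386]
tool_rot: [1.0, -0.0, -0.002, -0.001]
ft_force: [-0.2, -0.2, -0.3]
grip_width: 0.0554
grasp_force: 0.0
```

Run:
```python
from h import *
c=cam('wrist');save(c,'w7.png');chk((.665,-.195),.046,c=c);chk((.60,-.18),.092,'side')
```

```text
wrist (0.665, -0.195) 1327 [ 0.6641 -0.1932] 0.048
side (0.6, -0.18) 31 [ 0.6012 -0.1796] 0.093
```

View pics/w7.png

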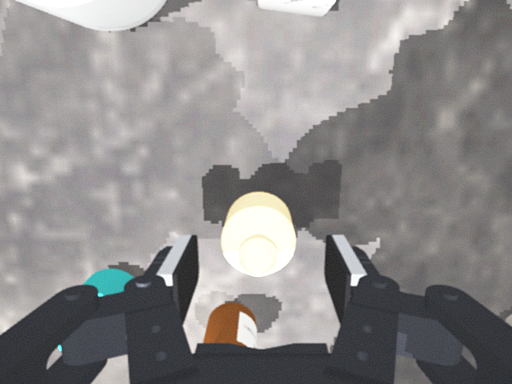

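Centred on the 36 (259,240), with the dropper behind at (230,330). Descend the rest and grip.

Call:
jog_arm([
  {"delta_pos":[0.006,0,0.04],"yaw":0,"fingers":0.65},
  {"delta_pos":[0.006,0,0.08],"yaw":0,"fingers":0.65},
  {"delta_pos":[0.006,0,0.105],"yaw":0,"fingers":0.65},
  {"delta_pos":[0.006,0,0.115],"yaw":0,"fingers":0.65},
  {"delta_pos":[0.006,0,0.115],"yaw":0,"fingers":0.5},
  {"delta_pos":[0.006,0,0.115],"yaw":0,"fingers":0.3},
  {"delta_pos":[0.006,0,0.115],"yaw":0,"fingers":0},
  {"delta_pos":[0.006,0,0.115],"yaw":0,"fingers":0},
  {"delta_pos":[0.006,0,0.115],"yaw":0,"fingers":0},
])

```text
clock: 16.15
eef_pos: [0.6688, -0.1957, 0.0064]
tool_rot: [1.0, -0.0, 0.0, 0.0]
ft_force: [0.0, 0.5, -1.4]
grip_width: 0.034
grasp_force: 59.9
```

Call:
jog_arm([
  {"delta_pos":[0,0,-0.04],"yaw":0,"fingers":0},
  {"delta_pos":[0,0,-0.13],"yaw":0,"fingers":0},
  {"delta_pos":[0,0,-0.24],"yaw":0,"fingers":0},
  {"delta_pos":[0,0,-0.34],"yaw":0,"fingers":0},
  {"delta_pos":[-0.02,0.02,-0.38],"yaw":-0.1,"fingers":0},
  {"delta_pos":[-0.1,0.08,-0.38],"yaw":-0.25,"fingers":0},
  {"delta_pos":[-0.2,0.14,-0.38],"yaw":-0.4,"fingers":0},
  {"delta_pos":[-0.33,0.2,-0.38],"yaw":-0.57,"fingers":0},
  {"delta_pos":[-0.46,0.24,-0.38],"yaw":-0.74,"fingers":0},
  {"delta_pos":[-0.56,0.25,-0.37],"yaw":-0.9,"fingers":0},
  {"delta_pos":[-0.617,0.251,-0.36],"yaw":-1,"fingers":0},
  {"delta_pos":[-0.617,0.251,-0.36],"yaw":-1,"fingers":0},
])

```text
clock: 17.35
eef_pos: [0.4808, -0.2709, 0.115]
tool_rot: [0.924, 0.382, -0.001, -0.001]
ft_force: [-0.3, -0.3, -1.2]
grip_width: 0.0338
grasp_force: 60.1
```

Call:
jog_arm([
  {"delta_pos":[0,0,0],"yaw":-0.15,"fingers":0},
  {"delta_pos":[0,0,0],"yaw":-0.3,"fingers":0},
  {"delta_pos":[0,0,0],"yaw":-0.48,"fingers":0},
  {"delta_pos":[0,0,0],"yaw":-0.65,"fingers":0},
  {"delta_pos":[0,0,0.04],"yaw":-0.82,"fingers":0},
  {"delta_pos":[0,0,0.08],"yaw":-1,"fingers":0},
  {"delta_pos":[0,0,0.12],"yaw":-1,"fingers":0},
  {"delta_pos":[0,0,0.12],"yaw":-1,"fingers":0},
  {"delta_pos":[0,0,0.12],"yaw":-1,"fingers":0},
])

```text
clock: 18.25
eef_pos: [0.484, -0.2707, 0.0783]
tool_rot: [0.708, 0.706, -0.0, -0.0]
ft_force: [0.7, 0.3, -2.2]
grip_width: 0.0337
grasp_force: 60.1
```

Run:
```python
from h import *
o=bot.get_obs(); print(o['eef_pos'],o['grip_width'])
c=cam('wrist');save(c,'w8.png')
for n in('wrist','side'): chk((.486,-.223),.0615,n)
chk((.484,-.271),o['eef_pos'][2]+.038,'wrist')
for n in('wrist','side'): chk((.6,-.18),.092,n)
```

```text
[ 0.48398052 -0.27074967  0.07830472] 0.0336703046141772
wrist (0.486, -0.223) 2295 [ 0.4842 -0.2217] 0.064
side (0.486, -0.223) 0
wrist (0.484, -0.271) 3523 [ 0.4839 -0.2711] 0.124
wrist (0.6, -0.18) 0
side (0.6, -0.18) 29 [ 0.6014 -0.1789] 0.094
```

View pics/w8.png

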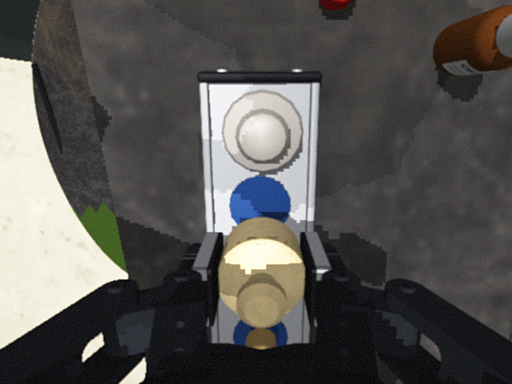

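The 36 is held above the free spot_left (260,203), the 44 (262,130) is undisturbed, and (260,335) is spot_right with the 22. Lower.

Call:
jog_arm([
  {"delta_pos":[-0.003,0,0.05],"yaw":0,"fingers":0},
  {"delta_pos":[-0.003,0,0.11],"yaw":0,"fingers":0},
  {"delta_pos":[-0.003,0,0.16],"yaw":0,"fingers":0},
  {"delta_pos":[-0.003,0,0.19],"yaw":0,"fingers":0},
  {"delta_pos":[-0.003,0,0.2],"yaw":0,"fingers":0},
  {"delta_pos":[-0.003,0,0.206],"yaw":0,"fingers":0},
  {"delta_pos":[-0.003,0,0.21],"yaw":0,"fingers":0},
  {"delta_pos":[-0.003,0,0.21],"yaw":0,"fingers":0},
])

```text
clock: 19.35
eef_pos: [0.4842, -0.2721, 0.016]
tool_rot: [0.707, 0.707, 0.0, 0.001]
ft_force: [-0.8, 0.0, -2.4]
grip_width: 0.0339
grasp_force: 60.2
```

Call:
jog_arm([
  {"delta_pos":[0,0,0.003],"yaw":0,"fingers":0},
  {"delta_pos":[0,0,0.005],"yaw":0,"fingers":0},
  {"delta_pos":[0,0,0.005],"yaw":0,"fingers":0},
])

```text
clock: 19.65
eef_pos: [0.4842, -0.2721, 0.0158]
tool_rot: [0.707, 0.707, 0.0, 0.001]
ft_force: [-2.1, 1.3, 8.5]
grip_width: 0.0338
grasp_force: 61.2
```

Contact at 8.5 N: ease up slightly, release and rise.

Call:
jog_arm([
  {"delta_pos":[0,0,-0.003],"yaw":0,"fingers":0},
  {"delta_pos":[0,0,-0.003],"yaw":0,"fingers":0.45},
  {"delta_pos":[0,0,-0.003],"yaw":0,"fingers":0.55},
  {"delta_pos":[0,0,-0.003],"yaw":0,"fingers":0.55},
  {"delta_pos":[0,0,-0.03],"yaw":0,"fingers":0.55},
  {"delta_pos":[0,0,-0.1],"yaw":0,"fingers":0.55},
  {"delta_pos":[0,0,-0.2],"yaw":0,"fingers":0.5},
  {"delta_pos":[-0.05,0.05,-0.25],"yaw":0.1,"fingers":0.45},
  {"delta_pos":[-0.12,0.15,-0.25],"yaw":0.1,"fingers":0.45},
  {"delta_pos":[-0.2,0.27,-0.25],"yaw":0.1,"fingers":0.45},
  {"delta_pos":[-0.26,0.36,-0.25],"yaw":0.1,"fingers":0.45},
  {"delta_pos":[-0.26,0.36,-0.25],"yaw":0.1,"fingers":0.45},
])

```text
clock: 20.85
eef_pos: [0.5946, -0.352, 0.088]
tool_rot: [0.735, 0.678, 0.0, 0.001]
ft_force: [-0.4, 1.2, -0.4]
grip_width: 0.0383
grasp_force: 0.0
```

Run:
```python
from h import *
o=bot.get_obs(); print(o['eef_pos'])
c=cam('wrist');save(c,'w9.png')
chk((.6,-.351),.032,'wrist',c)
s=cam('side');t=cam('top')
for p,h in [((.486,-.223),.0615),((.484,-.272),.0555),((.484,-.322),.0495),((.484,-.372),.0455),((.6,-.351),.032)]:
    chk(p,h,'side',s); chk(p,h,'top',t)
```

```text
[ 0.59455459 -0.35195826  0.08803723]
wrist (0.6, -0.351) 182 [ 0.5991 -0.3492] 0.033
side (0.486, -0.223) 118 [ 0.4859 -0.2249] 0.064
top (0.486, -0.223) 0
side (0.484, -0.272) 69 [ 0.4853 -0.2785] 0.059
top (0.484, -0.272) 0
side (0.484, -0.322) 80 [ 0.4846 -0.3259] 0.052
top (0.484, -0.322) 0
side (0.484, -0.372) 46 [ 0.485  -0.3743] 0.048
top (0.484, -0.372) 0
side (0.6, -0.351) 25 [ 0.6003 -0.3517] 0.034
top (0.6, -0.351) 0
```

View pics/w9.png

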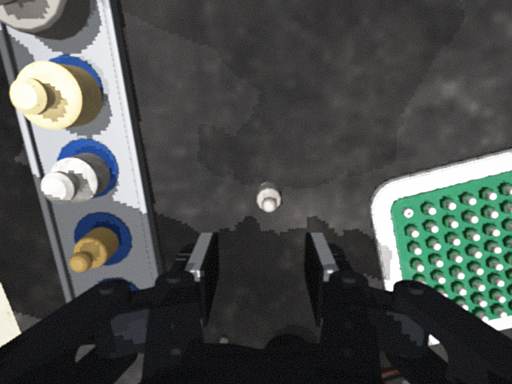

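Placed 36, 28 and 22 all stand on their spots; the 16 is at (268,196), a few mm ahead of the finger line.

Call:
jog_arm([
  {"delta_pos":[0.006,0.016,0.05],"yaw":-0.1,"fingers":0.45},
  {"delta_pos":[0.006,0.016,0.13],"yaw":-0.1,"fingers":0.45},
  {"delta_pos":[0.006,0.016,0.21],"yaw":-0.1,"fingers":0.45},
  {"delta_pos":[0.006,0.016,0.26],"yaw":-0.1,"fingers":0.45},
  {"delta_pos":[0.006,0.016,0.28],"yaw":-0.1,"fingers":0.45},
  {"delta_pos":[0.006,0.016,0.28],"yaw":-0.1,"fingers":0.45},
  {"delta_pos":[0.006,0.016,0.28],"yaw":-0.1,"fingers":0.2},
  {"delta_pos":[0.006,0.016,0.28],"yaw":-0.1,"fingers":0},
  {"delta_pos":[0.006,0.016,0.28],"yaw":-0.1,"fingers":0},
  {"delta_pos":[0.006,0.016,0.28],"yaw":-0.1,"fingers":0},
  {"delta_pos":[0.006,0.016,0.28],"yaw":-0.1,"fingers":0},
])

```text
clock: 22.1
eef_pos: [0.5976, -0.349, 0.0067]
tool_rot: [0.707, 0.707, 0.0, 0.002]
ft_force: [-0.1, 0.7, 6.3]
grip_width: 0.0129
grasp_force: 58.8
```

Call:
jog_arm([
  {"delta_pos":[0,0,-0.04],"yaw":0,"fingers":0},
  {"delta_pos":[0,0,-0.12],"yaw":0,"fingers":0},
  {"delta_pos":[-0.03,-0.04,-0.2],"yaw":0,"fingers":0},
  {"delta_pos":[-0.1,-0.13,-0.22],"yaw":0,"fingers":0},
  {"delta_pos":[-0.16,-0.23,-0.22],"yaw":0,"fingers":0},
  {"delta_pos":[-0.22,-0.33,-0.21],"yaw":0,"fingers":0},
  {"delta_pos":[-0.244,-0.379,-0.18],"yaw":0,"fingers":0},
  {"delta_pos":[-0.244,-0.379,-0.15],"yaw":0,"fingers":0},
  {"delta_pos":[-0.244,-0.379,-0.15],"yaw":0,"fingers":0},
  {"delta_pos":[-0.244,-0.379,-0.15],"yaw":0,"fingers":0},
])

```text
clock: 23.1
eef_pos: [0.4837, -0.4209, 0.0496]
tool_rot: [0.707, 0.707, 0.0, -0.0]
ft_force: [-0.1, -0.7, -0.4]
grip_width: 0.0126
grasp_force: 58.7
```

Run:
```python
from h import *
o=bot.get_obs(); print(o['eef_pos'],o['grip_width'],o['ft_force'])
c=cam('wrist');s=cam('side')
cv2.imwrite('pics/w10.png',np.hstack([cv2.resize(c['image'],(400,300)),cv2.resize(s['image'][160:340,130:370],(400,300))])[:,:,::-1])
```

```text
[ 0.4836894  -0.4208615   0.04964051] 0.012611416634812044 [-0.11057345 -0.71732957 -0.44446315]
```

View pics/w10.png

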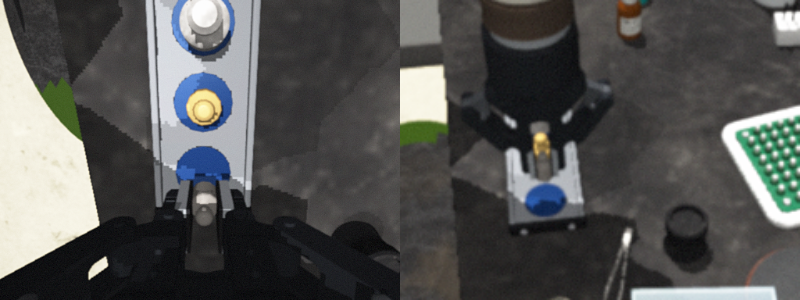

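The 16 is held upright above the far spot; 22 and 28 stand in place.

Call:
jog_arm([
  {"delta_pos":[-0.004,0,0.05],"yaw":0,"fingers":0},
  {"delta_pos":[-0.004,0,0.08],"yaw":0,"fingers":0},
  {"delta_pos":[-0.004,0,0.1],"yaw":0,"fingers":0},
  {"delta_pos":[-0.004,0,0.107],"yaw":0,"fingers":0},
  {"delta_pos":[-0.004,0,0.112],"yaw":0,"fingers":0},
  {"delta_pos":[-0.004,0,0.112],"yaw":0,"fingers":0},
  {"delta_pos":[-0.004,0,0.112],"yaw":0,"fingers":0},
])

```text
clock: 23.9
eef_pos: [0.4831, -0.4232, 0.0165]
tool_rot: [0.707, 0.707, -0.0, 0.001]
ft_force: [-0.1, 0.1, -2.2]
grip_width: 0.0125
grasp_force: 58.7
```

Call:
jog_arm([
  {"delta_pos":[0,0,0.003],"yaw":0,"fingers":0},
  {"delta_pos":[0,0,0.004],"yaw":0,"fingers":0},
  {"delta_pos":[0,0,0.004],"yaw":0,"fingers":0},
])

```text
clock: 24.2
eef_pos: [0.4833, -0.4233, 0.0162]
tool_rot: [0.707, 0.707, 0.0, 0.001]
ft_force: [-1.5, 0.9, 4.7]
grip_width: 0.013
grasp_force: 59.3
```

Contact. Release gently, rise and back off.

Call:
jog_arm([
  {"delta_pos":[0,0,0.001],"yaw":0,"fingers":0.21},
  {"delta_pos":[0,0,0.001],"yaw":0,"fingers":0.28},
  {"delta_pos":[0,0,0.001],"yaw":0,"fingers":0.3},
  {"delta_pos":[0,0,0.001],"yaw":0,"fingers":0.3},
  {"delta_pos":[0,0,-0.03],"yaw":0,"fingers":0.3},
  {"delta_pos":[0,0,-0.1],"yaw":0,"fingers":0.3},
  {"delta_pos":[0,0,-0.22],"yaw":0,"fingers":0.3},
  {"delta_pos":[-0.1,-0.1,-0.38],"yaw":0,"fingers":0.3},
  {"delta_pos":[-0.2,-0.25,-0.5],"yaw":0,"fingers":0.3},
  {"delta_pos":[-0.25,-0.4,-0.6],"yaw":0,"fingers":0.3},
  {"delta_pos":[-0.25,-0.5,-0.6],"yaw":0,"fingers":0.3},
  {"delta_pos":[-0.25,-0.5,-0.6],"yaw":0,"fingers":0.3},
])

```text
clock: 25.4
eef_pos: [0.3292, -0.5001, 0.199]
tool_rot: [0.709, 0.705, -0.001, 0.002]
ft_force: [0.9, 0.2, 0.5]
grip_width: 0.0258
grasp_force: 0.0
```

Run:
```python
from h import *
o=bot.get_obs(); print(o['eef_pos'])
s=cam('side');t=cam('top')
for p,h in [((.486,-.223),.0615),((.484,-.272),.0555),((.484,-.322),.0495),((.484,-.372),.0455),((.484,-.422),.0415),((.6,-.18),.092)]:
    chk(p,h,'side',s); chk(p,h,'top',t)
f=lambda c,a,b,x,y:cv2.resize(c['image'][a:b,x:y],(400,300))
cv2.imwrite('pics/fin.png',np.hstack([f(t,150,255,210,350),f(s,140,320,150,390)])[:,:,::-1])
```

```text
[ 0.32917632 -0.50009247  0.19901049]
side (0.486, -0.223) 121 [ 0.4859 -0.2245] 0.064
top (0.486, -0.223) 109 [ 0.4851 -0.2235] 0.064
side (0.484, -0.272) 69 [ 0.4853 -0.2789] 0.058
top (0.484, -0.272) 54 [ 0.4856 -0.2761] 0.058
side (0.484, -0.322) 80 [ 0.4846 -0.3269] 0.052
top (0.484, -0.322) 52 [ 0.484  -0.3247] 0.052
side (0.484, -0.372) 46 [ 0.485  -0.3734] 0.047
top (0.484, -0.372) 27 [ 0.4845 -0.3736] 0.048
side (0.484, -0.422) 30 [ 0.4847 -0.4263] 0.044
top (0.484, -0.422) 14 [ 0.4851 -0.4251] 0.043
side (0.6, -0.18) 33 [ 0.6011 -0.1794] 0.094
top (0.6, -0.18) 21 [ 0.6007 -0.178 ] 0.095
```

View pics/fin.png

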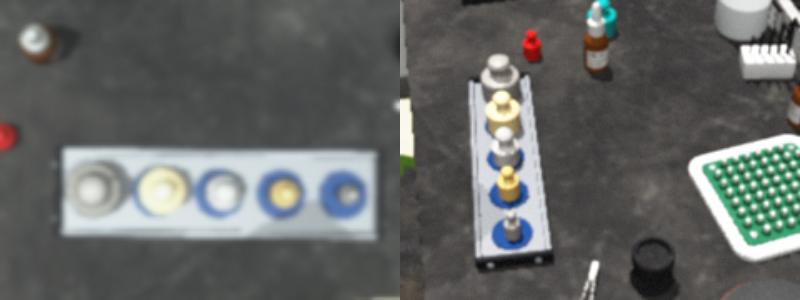

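All five stand upright in order (44, 36, 28, 22, 16), offsets at most about 5 mm, and the dropper is upright. Handing in.

```bash
python3 -c "
from workcell import bot
print(bot.job_done())"
```

```text
the job is handed in; nothing more can be done
None
```

The job is handed in after about 25 s of the 99 s. In the last pictures all four weights stood upright on their spots in order of size, each within about 7 mm of its spot centre. The 44 mm weight had not moved and the dropper bottle was still standing. The hand-in returned no verdict.

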